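Hold back the tension arm of a tape stand

ROBOT

A 6-joint arm with a two-finger parallel gripper is mounted at the origin on a cart in front of the work surface, level with it; the furniture and walls round the work are solid. World frame = base frame: x ahead of the robot, y to its left, z up, the work surface at z = 0. Lengths are in m, angles in rad, forces in N, time in s.
With the tool pointing down it reaches from about 0.325 to 0.925 m from the base axis. Payload 3.1 kg.
Tool frame: the origin (TCP) lies midway between the tips of the shut fingers; the grasp point (between the pads) lies manip.grip_depth behind it (manip.grip_depth is the distance from the TCP to the grasp point, in m); z points along the fingers, y is the line along which they close (so a half turn about z gives the same grasp; the last joint's range is limited). The gripper opens to 85 mm and grips with 20 to 120 N. Pads are 22 mm wide; open, the fingers measure 114 mm over their backs; the gripper's body (76 mm by 85 mm) begins 54 mm behind the grasp point. The pads swing forward as they close: fully open they stand 13 mm farther back than shut.
Start: joints at [-1.338, 0.217, 1.613, -0, 1.311, -0.112], TCP at [0.211, -0.588, 0.231] pointing down, gripper open.
Joint ranges: [-2.75, 2.75], [-0.78, 2.1], [0.31, 2.55], [-1.13, 4.27], [0.13, 2.63], [-2.58, 2.58]. Speed limits (rad/s): [2.79, 2.79, 3.14, 3.14, 3.14, 3.14].

INTERFACE

Orientations are given as a unit quaternion [x, y, z, w].
In Python, from plant import manip gives the robot as it stands.
- The arm moves only by the shell command python3 -m jog 'ROWS'. ROWS is a JSON object whose one key "moves" holds a list of rows, each an object of numbers: "x", "y", "z": the shift along the tool's x, y, z in mm; "ax", "ay", "az": the turn, a rotation vector about the tool's x, y, z in degrees; "jaw": the opening, from 0 (shut) to 1 (fully open). In form: {"moves": [{"x": .., "y": .., "z": .., "ax": .., "ay": .., "az": .., "jaw": ..}, ...]}. A call has 1 to 5 rows; each row is the pose to reach, as a shift and turn from the pose commanded when the call began, along the tool's axes at that moment; what a row does not reach only later rows make up. A row lasts 1/8 s, in which the tool goes at most 62.5 mm and 10.7 degrees, less where a joint would pass 70% of its speed; a pose out of reach is approached as far as the arm can. A call with a gripper value outside its range is refused whole. The fingers move at their own pace and stop on an object; the grip force is fixed at half the most. Time passes only in rows, so rows that repeat a pose let the fingers close. It gives the time, the measured TCP pose, the force, the opening and the grip force at its end, in the units of the state.
- manip.read_state(): the state, without advancing time (a new reading comes with each control period).
- manip.snapshot(name): name is "scene" or "top" or "wrist"; returns the picture (420x560x3 uint8, red, green, blue); there is no depth.
- manip.get_calibration(name): a dict with "intrinsics" (3x3 intrinsics, pixels), "k1" (the pictures are not rectified: a ray, as slopes to the right and down, at radius r is drawn at 1 + k1 r^2 times it, then the intrinsics apply), "R" (3x3) and "t" (3): a world point X has camera coordinates R X + t. Camera axes: x right, y down, z forward; pixel columns grow to the right and rows downward; lengths in m; the calibration is good to about 2 mm. A picture is of the moment at which its call begins: read the wrist's pose just before it. get_calibration takes no time and is no camera call; for the wrist camera it gives the pose at the moment of the call.
- manip.finish_job(): hands the job in; it is judged then, once.
The state is a dict: "t": time; "qpos": joint angles; "dq": joint speeds; "joint_efforts": joint torques, N m; "eef_pos": TCP position; "tool_rot": TCP orientation; "force": force on the tool from outside, world axes, zero at the start; "moment": the same for the moment, N m; "opening": opening from 0.0 (shut) to 1.0 (fully open); "grasp_force": force on a finger pad.
Only numpy, scipy, OpenCV 4.12 (cv2) and the standard library are available. Lean on these libraries where they do the work, as an engineer would, in place of code of your own. Each camera call takes 0.05 s, during which the arm holds its last target. There are 200 camera calls.

TASK

The reel on the plaster-tape stand is to be changed: push the stand's sprung tension arm back from the reel by its finger post, past the click of the pawl, and on until you feel it come up against the rubber buffer. Keep it pressed against the buffer without ramming it, and finish while still holding it there, so that a colleague can change the reel; leave the bottles and the other things round the stand where they are.

Things in the scene. Friction and masses are not known exactly. Their poses are not given: they have to be found in the camera images.
- tape_stand: Fixed stand on the bench: white base plate 220 x 220 x 12 mm with a tape reel, a hinged steel tension arm, a pawl in an aluminium guide (top 50 mm above the bench) and a buffer bracket (top 48 mm). Origin: centre of the plate's underside; z up. In its frame the arm's hinge is at (15, 85) mm, the pawl guide's middle at (40, -95). Nothing on it but the finger post is taller than 65 mm.
- hinge_top (a point): Point on the arm's upright hinge axis, 58 mm above the bench (the hinge's top).
- finger_post_top (a point): Centre of the top of the finger post, 115 mm above the bench: a dark grey upright cylinder 16 mm in diameter, clear from 65 to 115 mm above the bench, over a white roller 23 mm in diameter near the free end of the arm. Its axis is 120 mm from the hinge axis. The flat arm below (31 to 41 mm above the bench) runs on to a tooth 154 mm from the hinge.
- tension_arm (a joint): Arm angle, rad: 0 = sprung to rest by the reel (pointing from the hinge along the stand's -y, turned 0.26 rad towards -x); grows anticlockwise seen from above, so the post moves to the stand's +x, away from the reel; limit 0.85. The spring takes about 4 N at the post at first, 7 N at 0.6 rad.
- pawl (a joint): Travel of the dark steel pawl slider, m: 0 = sprung fully out towards the hinge; the arm's passing tooth pushes its ramped nose in by up to about 7 mm, by itself. From an arm angle of about 0.35 rad it adds up to about 3 N at the post; at about 0.47 rad it clicks back out behind the tooth. If let go after that, the arm falls back only onto the pawl, at 0.47 rad.
- buffer_bracket: Fixed aluminium bracket on the stand's plate that carries the rubber buffer, clamped differently each time (12 mm range), so that the arm meets the buffer somewhere between 0.51 and 0.67 rad. Origin: under the tip of the buffer, on the plate's top; its x axis points the way that the buffer yields.
- buffer: Round black rubber buffer, 18 mm in diameter, its axis 36 mm above the bench, that the arm's back meets 85 mm from the hinge. It is sprung: 2.5 N per mm of yield, 6 mm at most and then hard; 3 mm of yield adds about 5 N at the post.
- saline_bottle: Loose clear bottle with white cap, 43 mm across, 98 mm high, about 175 mm to the stand's -y side. Origin at its foot. Leave alone.
- ointment_pot: Loose pot, 69 mm across, 41 mm high, about 185 mm to the stand's +y side. Origin at its foot. Leave alone.
- gauze_roll_1: Loose upright white gauze roll, 47 mm across, 59 mm high, behind the stand (+x side). Origin at its foot. Leave alone.
- spirit_bottle: Loose clear bottle, 48 mm across, 88 mm high, behind the stand (+x side). Origin at its foot. Leave alone.
- reel_middle (a point): Centre of the tape reel that lies on the stand: beige ring 66 mm across, its top 43 mm above the bench (its hub 46 mm); this point is 30 mm above the bench, at (-60, -19) mm in the stand's frame. At rest the arm's roller lies against the reel's side.

How it is judged:
By the outcome, as a careful person would: the job done as asked, in the order asked, and still so for the second after the job is handed in, while the arm keeps its last pose, push and grip.
It also fails if it takes over 48 s, if anything falls off the work surface, if the arm or the gripper's body presses on something with over 40 N, if the wrist force passes 120 N, or if a joint passes its speed limit or range.

## Working session

There is one attempt and no reset: what is moved stays moved. The work goes in short steps, Python scripts to look and compute and a shell command to move; the robot and the scene stay as the last step left them, time stands still between calls to the robot, and variables do not carry over. Pictures are saved under pics/ and viewed, at most 10 in all, crops included, and the job is handed in when it is done.

```bash
mkdir -p pics
python3 - <<'E'
from plant import manip
import cv2,numpy as np
for n in("scene","top"):
    c=manip.get_calibration(n); print(n,c)
    cv2.imwrite(f"pics/{n}1.png",manip.snapshot(n)[:,:,::-1])
s=manip.read_state(); print(s, manip.grip_depth)
E
```

```text
scene {'intrinsics': array([[416.24752118,   0.        , 269.73922308],
       [  0.        , 416.24752118, 215.35935695],
       [  0.        ,   0.        ,   1.        ]]), 'k1': -0.041639592779682155, 'R': array([[-0.75668428, -0.65356349, -0.01684234],
       [-0.46552682,  0.55670881, -0.68801169],
       [ 0.4590356 , -0.51276706, -0.72550414]]), 't': array([0.46930888, 0.29795745, 0.82691208])}
top {'intrinsics': array([[461.5339879 ,   0.        , 279.74797822],
       [  0.        , 461.5339879 , 215.57591532],
       [  0.        ,   0.        ,   1.        ]]), 'k1': -0.1581657656649215, 'R': array([[ 0.01811281, -0.99975312,  0.01286943],
       [-0.98242857, -0.02018737, -0.18554401],
       [ 0.185758  , -0.00928257, -0.98255168]]), 't': array([0.05788578, 0.58307737, 1.06873559])}
{'t': 0.1, 'qpos': array([-1.33823133e+00,  2.17694715e-01,  1.61479645e+00,  1.43154441e-05,
        1.31134580e+00, -1.12185350e-01]), 'dq': array([-6.68129840e-05, -1.63673532e-03, -2.20148359e-03,  2.20597089e-05,
        9.94865371e-04,  2.00172470e-04]), 'joint_efforts': array([-8.90507636e-04, -3.98077583e+01, -3.04971600e+01, -2.02442825e-04,
        4.20692479e-03, -2.26873155e-06]), 'eef_pos': array([ 0.21108409, -0.58747207,  0.23007706]), 'tool_rot': array([ 9.85179846e-01,  1.71520878e-01, -6.05980868e-05, -1.12054102e-03]), 'force': array([-0.59184072, -0.01397773,  0.16043879]), 'moment': array([ 0.03729871,  0.06666075, -0.00626312]), 'grasp_force': 0.0, 'opening': 0.9954020998593023} 0.0187
```

View pics/scene1.png

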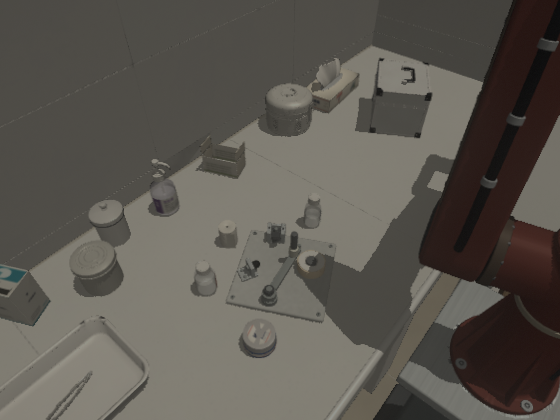

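View pics/top1.png

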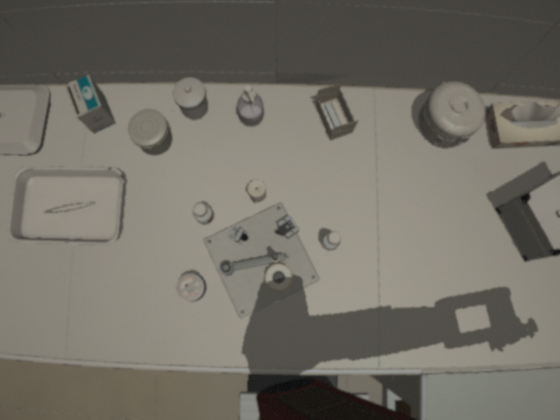

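The scene view shows the stand around (285,272), the post top near (294,236) and the hinge near (269,292). In the top view the stand is around (261,260), the hinge at (226,267) and the post near (283,256). I'll enlarge both.

Run:
```python
import cv2,numpy as np
a=cv2.imread("pics/top1.png")[195:325,165:345]; b=cv2.imread("pics/scene1.png")[190:350,190:350]
f=lambda i,s:cv2.convertScaleAbs(cv2.resize(i,None,fx=s,fy=s,interpolation=cv2.INTER_CUBIC),alpha=1.5)
cv2.imwrite("pics/c1.png",f(a,4.4)); cv2.imwrite("pics/c2.png",f(b,3.7))
```

```text
(no output)
```

View pics/c1.png

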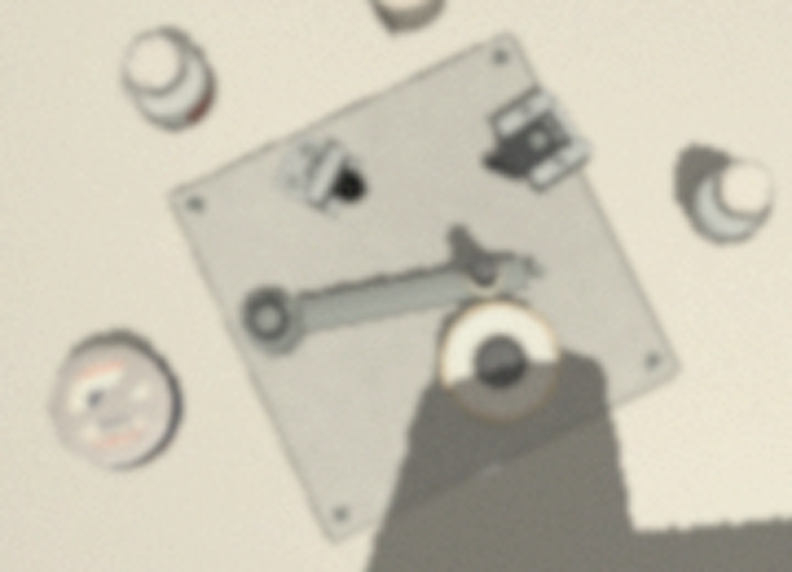

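View pics/c2.png

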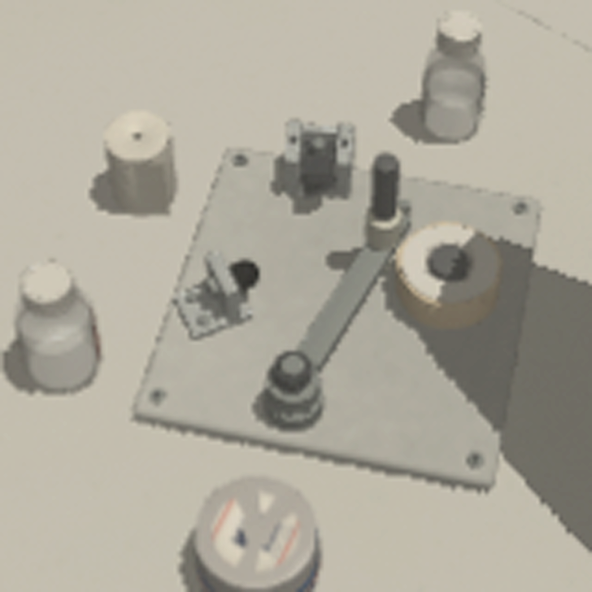

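Crop c1: plate corners at (172,195), (513,37), (679,375), (333,540); hinge top (270,313); post top about (487,272); hub (500,360); buffer (350,185). Crop c2: post top (386,160), hinge top (293,366), hub (450,262).

```bash
cat > h.py <<'E'
import numpy as np, cv2
from plant import manip
def ray(n,uv,c=None):
    c=c or manip.get_calibration(n); k=c["k1"]
    p=cv2.undistortPoints(np.array([[uv]],float),c["intrinsics"],np.array([k,0,0,0,0.]))[0,0]
    d=c["R"].T@np.array([p[0],p[1],1]); return -c["R"].T@c["t"],d
def onz(n,uv,z,c=None):
    o,d=ray(n,uv,c); return o+d*(z-o[2])/d[2]
T=lambda x,y:((x+.5)/4.4+165-.5,(y+.5)/4.4+195-.5)
S=lambda x,y:((x+.5)/3.7+190-.5,(y+.5)/3.7+190-.5)
E
python3 - <<'E'
from h import *
np.set_printoptions(precision=4,suppress=True)
C=np.array([onz("top",T(*p),.012) for p in[(172,195),(513,37),(679,375),(333,540)]])
D=np.array([onz("scene",S(*p),.012) for p in[(135,412),(228,150),(540,202),(494,483)]])
print(C,np.linalg.norm(C-np.roll(C,1,0),axis=1));print(D)
m=(C.mean(0)+D.mean(0))/2; print(C.mean(0),D.mean(0))
# stand +y is towards hinge; +x towards buffer/gauze: corner0=(+x,+y),1=(+x,-y),2=(-x,-y),3=(-x,+y)
yv=((C[0]-C[1])+(C[3]-C[2]))+((D[0]-D[1])+(D[3]-D[2]));xv=((C[0]-C[3])+(C[1]-C[2]))+((D[0]-D[3])+(D[1]-D[2]))
a=np.arctan2(yv[1],yv[0])-np.pi/2;b=np.arctan2(xv[1],xv[0]);print("yaw",a,b);a=(a+b)/2
R=np.array([[np.cos(a),-np.sin(a)],[np.sin(a),np.cos(a)]])
P=lambda x,y:m[:2]+R@[x,y]
h=P(.015,.085);print("hinge",h,onz("top",T(270,313),.058),onz("scene",S(293,366),.058))
print("reel",P(-.06,-.019),onz("top",T(500,360),.046),onz("scene",S(450,262),.046))
arm=lambda q:h+.12*R@[np.sin(q-.26),-np.cos(q-.26)]
for q in(0,.35,.47,.51,.67,.85):print(q,arm(q), "dir",R@[np.cos(q-.26),np.sin(q-.26)])
print("post",onz("top",T(487,272),.115),onz("scene",S(386,160),.115))
E
```

```text
[[ 0.5263  0.2584  0.012 ]
 [ 0.6223  0.0656  0.012 ]
 [ 0.43   -0.0311  0.012 ]
 [ 0.3348  0.1606  0.012 ]] [0.215  0.2154 0.2153 0.214 ]
[[ 0.5237  0.2601  0.012 ]
 [ 0.6231  0.069   0.012 ]
 [ 0.4309 -0.0313  0.012 ]
 [ 0.331   0.1596  0.012 ]]
[0.4784 0.1134 0.012 ] [0.4772 0.1144 0.012 ]
yaw 0.4713548486660497 0.4752088187421766
hinge [0.4524 0.1964] [0.4569 0.195  0.058 ] [0.4519 0.1964 0.058 ]
reel [0.433  0.0696] [0.4348 0.07   0.046 ] [0.4328 0.0698 0.046 ]
0 [0.4778 0.0791] dir [0.9773 0.2117]
0.35 [0.5165 0.0949] dir [0.8455 0.534 ]
0.47 [0.5281 0.1033] dir [0.7755 0.6313]
0.51 [0.5318 0.1064] dir [0.7496 0.6618]
0.67 [0.5451 0.1202] dir [0.6346 0.7728]
0.85 [0.5573 0.138 ] dir [0.486 0.874]
post [0.476  0.0781 0.115 ] [0.4795 0.0777 0.115 ]
```

Both views agree to about 2–4 mm with the given sizes. I'll push with slightly open fingers, so that the post nests between the two tips, starting from the reel side and with the tips 75 mm up.

```bash
cat >> h.py <<'E'
from scipy.spatial.transform import Rotation as Ro
def shift(target,yaw=None):
    s=manip.read_state(); r=Ro.from_quat(s["tool_rot"]); v=r.inv().apply(np.array(target)-s["eef_pos"])*1e3
    x=r.as_matrix()[:2,0]; y0=np.arctan2(x[1],x[0])
    print("t",s["t"],"shift",v.round(1),"az",None if yaw is None else round(-np.degrees(yaw-y0),1))
H=np.array([.4524,.1964]);YAW=.473
def post(q): a=YAW+q-.26; return H+.12*np.array([np.sin(a),-np.cos(a)])
u=np.array([np.cos(.55),np.sin(.55)])
E
python3 - <<'E'
from h import *
p=post(0)-.040*u; print(p); shift([*p,.231],.55)
E
```

```text
[0.44366619 0.05820437]
t 0.1 shift [ 4.371e+02 -5.291e+02  4.000e-01] az -11.8
```

```bash
python3 -m jog '{"moves":[{"x":200,"y":-240,"az":-12,"jaw":0.1},{"x":200,"y":-240,"az":-12,"jaw":0.1},{"x":200,"y":-240,"az":-12,"jaw":0.1},{"x":200,"y":-240,"az":-12,"jaw":0.1},{"x":200,"y":-240,"az":-12,"jaw":0.1}]}'
python3 - <<'E'
from h import *
p=post(0)-.040*u; shift([*p,.231],.55)
E
```

```text
t 0.1 shift [ 4.371e+02 -5.291e+02  4.000e-01] az -11.8invalid input
```

```bash
python3 -m jog '{"moves":[{"x":200,"y":-240,"z":0,"ax":0,"ay":0,"az":-12,"jaw":0.1},{"x":200,"y":-240,"z":0,"ax":0,"ay":0,"az":-12,"jaw":0.1},{"x":200,"y":-240,"z":0,"ax":0,"ay":0,"az":-12,"jaw":0.1},{"x":200,"y":-240,"z":0,"ax":0,"ay":0,"az":-12,"jaw":0.1},{"x":200,"y":-240,"z":0,"ax":0,"ay":0,"az":-12,"jaw":0.1}]}'
python3 - <<'E'
from h import *
p=post(0)-.040*u; shift([*p,.231],.55)
E
```

```text
t: 0.72
eef_pos: [0.3185, -0.2926, 0.2308]
tool_rot: [0.962, 0.273, 0.0, -0.0]
force: [0.0, -0.2, -0.0]
opening: 0.095
grasp_force: 0.0
t 0.725 shift [ 2.908e+02 -2.326e+02  1.000e-01] az 0.2
```

```bash
J='' ; python3 -m jog '{"moves":[{"x":240,"y":-195,"z":0,"ax":0,"ay":0,"az":0,"jaw":0.1},{"x":240,"y":-195,"z":0,"ax":0,"ay":0,"az":0,"jaw":0.1},{"x":240,"y":-195,"z":0,"ax":0,"ay":0,"az":0,"jaw":0.1},{"x":240,"y":-195,"z":0,"ax":0,"ay":0,"az":0,"jaw":0.1},{"x":240,"y":-195,"z":0,"ax":0,"ay":0,"az":0,"jaw":0.1}]}'
python3 - <<'E'
from h import *
p=post(0)-.040*u; shift([*p,.231],.55)
E
```

```text
t: 1.35
eef_pos: [0.4199, -0.0005, 0.2312]
tool_rot: [0.962, 0.274, 0.0, 0.0]
force: [1.4, -0.3, -0.5]
opening: 0.104
grasp_force: 0.0
t 1.35 shift [ 51.1 -37.4   0.2] az 0.3
```

```bash
python3 -m jog '{"moves":[{"x":50,"y":-37,"z":0,"ax":0,"ay":0,"az":0,"jaw":0.1},{"x":50,"y":-37,"z":0,"ax":0,"ay":0,"az":0,"jaw":0.1},{"x":50,"y":-37,"z":50,"ax":0,"ay":0,"az":0,"jaw":0.1},{"x":50,"y":-37,"z":90,"ax":0,"ay":0,"az":0,"jaw":0.1},{"x":50,"y":-37,"z":90,"ax":0,"ay":0,"az":0,"jaw":0.1}]}'
python3 - <<'E'
from h import *
p=post(0)-.040*u; shift([*p,.078],.55)
cv2.imwrite("pics/w.png",np.hstack([manip.snapshot("wrist")[:,:,::-1]]))
b=manip.snapshot("scene")[190:350,190:350,::-1]
cv2.imwrite("pics/c3.png",cv2.resize(b,None,fx=3.7,fy=3.7,interpolation=cv2.INTER_CUBIC))
E
```

```text
t: 1.98
eef_pos: [0.4388, 0.0543, 0.1376]
tool_rot: [0.962, 0.273, -0.005, -0.001]
force: [-0.9, 0.2, -0.2]
opening: 0.103
grasp_force: 0.0
t 1.975 shift [ 6.7 -0.4 59.5] az 0.2
```

View pics/w.png

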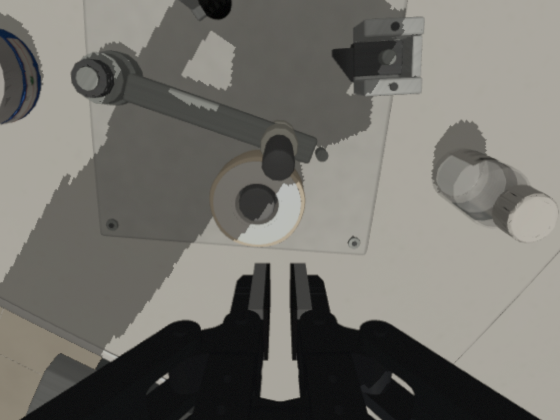

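The wrist picture shows the post top at (278,167), in line with the finger gap (column about 279). The reel is at (257,204). The way down is clear.

```bash
python3 -m jog '{"moves":[{"x":0,"y":0,"z":40,"ax":0,"ay":0,"az":0,"jaw":0.1},{"x":0,"y":0,"z":62,"ax":0,"ay":0,"az":0,"jaw":0.1},{"x":0,"y":0,"z":62,"ax":0,"ay":0,"az":0,"jaw":0.1},{"x":0,"y":0,"z":62,"ax":0,"ay":0,"az":0,"jaw":0.1}]}'
python3 - <<'E'
from h import *
print(manip.read_state()["force"])
c=manip.get_calibration("wrist");im=manip.snapshot("wrist")
p=post(0)-.040*u; shift([*p,.078],.55)
q=post(0)-.0178*u; shift([*q,.078])
cv2.imwrite("pics/w2.png",im[:,:,::-1])
E
```

```text
t: 2.58
eef_pos: [0.445, 0.0548, 0.0816]
tool_rot: [0.962, 0.273, 0.002, 0.001]
force: [-0.1, -0.6, 0.6]
opening: 0.097
grasp_force: 0.0
[-0.13882914 -0.55217554  0.57432116]
t 2.625 shift [ 0.5 -3.5  3.6] az 0.2
t 2.625 shift [22.7 -3.5  3.7] az None
```

View pics/w2.png

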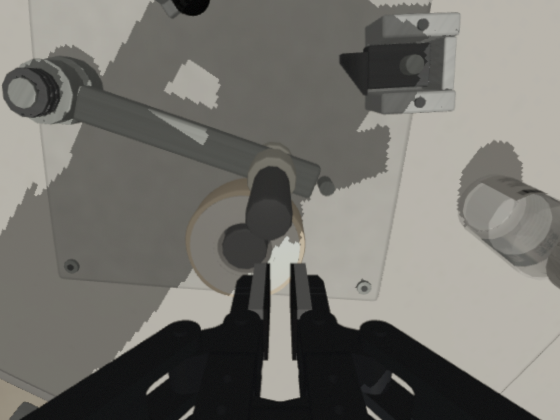

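Post top is at (269,217), 10 px (about 3.5 mm) left of the gap centre, which agrees with the computed offset. I'll correct that and approach.

```bash
python3 -m jog '{"moves":[{"x":8,"y":-3.5,"z":2,"ax":0,"ay":0,"az":0,"jaw":0.1},{"x":14,"y":-3.5,"z":2,"ax":0,"ay":0,"az":0,"jaw":0.1},{"x":18,"y":-3.5,"z":2,"ax":0,"ay":0,"az":0,"jaw":0.1},{"x":21,"y":-3.5,"z":2,"ax":0,"ay":0,"az":0,"jaw":0.1},{"x":21,"y":-3.5,"z":2,"ax":0,"ay":0,"az":0,"jaw":0.1}]}'
python3 - <<'E'
from h import *
print(manip.read_state()["force"])
q=post(0)-.0178*u; shift([*q,.078])
s=manip.read_state()
# tool shifts for arc from q=0
M=Ro.from_quat(s["tool_rot"]).as_matrix()
for a in np.arange(0,.75,.05): print(round(a,2),(M.T@np.r_[post(a)-post(0),0]*1e3)[:2].round(1))
E
```

```text
t: 3.25
eef_pos: [0.459, 0.0693, 0.0772]
tool_rot: [0.962, 0.274, -0.0, -0.0]
force: [0.3, -0.1, 0.2]
opening: 0.1
grasp_force: 0.0
[ 0.32481499 -0.10897669  0.24780412]
t 3.25 shift [ 3.3  1.5 -0.8] az None
0.0 [0. 0.]
0.05 [5.7 1.9]
0.1 [11.5  3.4]
0.15 [17.3  4.7]
0.2 [23.3  5.7]
0.25 [29.2  6.4]
0.3 [35.2  6.8]
0.35 [41.2  6.9]
0.4 [47.2  6.7]
0.45 [53.2  6.2]
0.5 [59.1  5.4]
0.55 [65.   4.3]
0.6 [70.9  2.9]
0.65 [76.6  1.3]
0.7 [82.3 -0.7]
```

```bash
cat > st.py <<'E'
from h import *
s=manip.read_state(); r=Ro.from_quat(s["tool_rot"])
P=s["eef_pos"][:2]+.0178*u; d=P-H; a=np.arctan2(d[1],d[0])+np.pi/2; q=a-YAW+.26
f=s["force"]; tn=np.array([np.cos(a),np.sin(a)])
print("q~%.3f r %.1fmm Ftan %.1f Frad %.1f"%(q,np.linalg.norm(d)*1e3,-f[:2]@tn,-f[:2]@(d/np.linalg.norm(d))),"z",s["eef_pos"][2])
E
python3 -m jog '{"moves":[{"x":3,"y":1.5,"z":-1,"ax":0,"ay":0,"az":0,"jaw":0.1},{"x":6,"y":2.4,"z":-1,"ax":0,"ay":0,"az":0,"jaw":0.1},{"x":9,"y":3.4,"z":-1,"ax":0,"ay":0,"az":0,"jaw":0.1},{"x":12,"y":4.2,"z":-1,"ax":0,"ay":0,"az":0,"jaw":0.1},{"x":12,"y":4.2,"z":-1,"ax":0,"ay":0,"az":0,"jaw":0.1}]}'; python3 st.py
```

```text
t: 3.88
eef_pos: [0.4708, 0.0715, 0.078]
tool_rot: [0.962, 0.274, -0.001, 0.0]
force: [-4.1, -2.4, 1.7]
opening: 0.103
grasp_force: 2.1
q~0.070 r 120.4mm Ftan 4.6 Frad -1.2 z 0.07797781956066241
```

Contact is made at about 4.6 N, which matches the spring. Continuing along the arc.

```bash
python3 -m jog '{"moves":[{"x":6,"y":1.7,"z":0,"ax":0,"ay":0,"az":0,"jaw":0.1},{"x":12,"y":2.9,"z":0,"ax":0,"ay":0,"az":0,"jaw":0.1},{"x":18,"y":3.7,"z":0,"ax":0,"ay":0,"az":0,"jaw":0.1},{"x":24,"y":4.2,"z":0,"ax":0,"ay":0,"az":0,"jaw":0.1},{"x":26,"y":4.4,"z":0,"ax":0,"ay":0,"az":0,"jaw":0.1}]}'; python3 st.py
```

```text
t: 4.5
eef_pos: [0.4945, 0.0814, 0.0774]
tool_rot: [0.962, 0.274, -0.002, 0.0]
force: [-4.9, -3.3, 0.8]
opening: 0.099
grasp_force: 2.3
q~0.283 r 120.3mm Ftan 5.9 Frad -0.6 z 0.07740523593187736
```

```bash
python3 -m jog '{"moves":[{"x":4,"y":0.2,"z":0,"ax":0,"ay":0,"az":0,"jaw":0.1},{"x":8,"y":0.2,"z":0,"ax":0,"ay":0,"az":0,"jaw":0.1},{"x":12,"y":0.1,"z":0,"ax":0,"ay":0,"az":0,"jaw":0.1},{"x":16,"y":-0.2,"z":0,"ax":0,"ay":0,"az":0,"jaw":0.1},{"x":18,"y":-0.4,"z":0,"ax":0,"ay":0,"az":0,"jaw":0.1}]}'; python3 st.py
```

```text
t: 5.12
eef_pos: [0.507, 0.0896, 0.077]
tool_rot: [0.962, 0.274, -0.005, 0.001]
force: [-11.1, -10.4, 5.5]
opening: 0.097
grasp_force: 6.4
q~0.408 r 120.0mm Ftan 15.1 Frad -2.0 z 0.0769688343999736
```

```bash
python3 -m jog '{"moves":[{"x":0,"y":0,"z":0,"ax":0,"ay":0,"az":0,"jaw":0.1},{"x":0,"y":0,"z":0,"ax":0,"ay":0,"az":0,"jaw":0.1}]}'; python3 st.py;  python3 -m jog '{"moves":[{"x":2,"y":-0.2,"z":0,"ax":0,"ay":0,"az":0,"jaw":0.1},{"x":4,"y":-0.4,"z":0,"ax":0,"ay":0,"az":0,"jaw":0.1},{"x":4,"y":-0.4,"z":0,"ax":0,"ay":0,"az":0,"jaw":0.1}]}'; python3 st.py
```

```text
t: 5.38
eef_pos: [0.5072, 0.0897, 0.077]
tool_rot: [0.962, 0.274, -0.005, 0.001]
force: [-8.5, -8.3, 4.9]
opening: 0.1
grasp_force: 5.4
q~0.410 r 120.0mm Ftan 11.8 Frad -1.8 z 0.0769985855647968
t: 5.75
eef_pos: [0.5117, 0.093, 0.077]
tool_rot: [0.962, 0.274, -0.003, 0.0]
force: [-5.4, -6.2, 0.6]
opening: 0.096
grasp_force: 3.2
q~0.456 r 120.0mm Ftan 8.1 Frad -1.5 z 0.07698783960259585
```

```bash
python3 -m jog '{"moves":[{"x":2,"y":-0.2,"z":0,"ax":0,"ay":0,"az":0,"jaw":0.1},{"x":2,"y":-0.2,"z":0,"ax":0,"ay":0,"az":0,"jaw":0.1},{"x":2,"y":-0.2,"z":0,"ax":0,"ay":0,"az":0,"jaw":0.1},{"x":2,"y":-0.2,"z":0,"ax":0,"ay":0,"az":0,"jaw":0.1}]}' >/dev/null; python3 st.py;  python3 -m jog '{"moves":[{"x":2,"y":-0.3,"z":0,"ax":0,"ay":0,"az":0,"jaw":0.1},{"x":2,"y":-0.3,"z":0,"ax":0,"ay":0,"az":0,"jaw":0.1},{"x":2,"y":-0.3,"z":0,"ax":0,"ay":0,"az":0,"jaw":0.1},{"x":2,"y":-0.3,"z":0,"ax":0,"ay":0,"az":0,"jaw":0.1}]}'>/dev/null; python3 st.py;python3 -m jog '{"moves":[{"x":2,"y":-0.4,"z":0,"ax":0,"ay":0,"az":0,"jaw":0.1},{"x":2,"y":-0.4,"z":0,"ax":0,"ay":0,"az":0,"jaw":0.1},{"x":2,"y":-0.4,"z":0,"ax":0,"ay":0,"az":0,"jaw":0.1},{"x":2,"y":-0.4,"z":0,"ax":0,"ay":0,"az":0,"jaw":0.1}]}'>/dev/null; python3 st.py
```

```text
q~0.484 r 119.9mm Ftan 4.7 Frad 0.1 z 0.07719670696589923
q~0.497 r 120.0mm Ftan 6.4 Frad -0.6 z 0.0771745561222312
q~0.514 r 119.9mm Ftan 5.5 Frad -1.0 z 0.07720579324794558
```

The force dropped from 8.1 to about 5–6 N near 0.48 rad, so the pawl has clicked. Now feeling for the buffer in small steps.

```bash
python3 -m jog '{"moves":[{"x":1.5,"y":-0.3,"z":0,"ax":0,"ay":0,"az":0,"jaw":0.1},{"x":1.5,"y":-0.3,"z":0,"ax":0,"ay":0,"az":0,"jaw":0.1},{"x":1.5,"y":-0.3,"z":0,"ax":0,"ay":0,"az":0,"jaw":0.1},{"x":1.5,"y":-0.3,"z":0,"ax":0,"ay":0,"az":0,"jaw":0.1}]}' >/dev/null; python3 st.py;  python3 -m jog '{"moves":[{"x":1.5,"y":-0.3,"z":0,"ax":0,"ay":0,"az":0,"jaw":0.1},{"x":1.5,"y":-0.3,"z":0,"ax":0,"ay":0,"az":0,"jaw":0.1},{"x":1.5,"y":-0.3,"z":0,"ax":0,"ay":0,"az":0,"jaw":0.1},{"x":1.5,"y":-0.3,"z":0,"ax":0,"ay":0,"az":0,"jaw":0.1}]}'>/dev/null; python3 st.py;python3 -m jog '{"moves":[{"x":1.5,"y":-0.4,"z":0,"ax":0,"ay":0,"az":0,"jaw":0.1},{"x":1.5,"y":-0.4,"z":0,"ax":0,"ay":0,"az":0,"jaw":0.1},{"x":1.5,"y":-0.4,"z":0,"ax":0,"ay":0,"az":0,"jaw":0.1},{"x":1.5,"y":-0.4,"z":0,"ax":0,"ay":0,"az":0,"jaw":0.1}]}'>/dev/null; python3 st.py
```

```text
q~0.527 r 120.0mm Ftan 6.7 Frad -0.0 z 0.07723761036141819
q~0.539 r 120.0mm Ftan 6.8 Frad 0.5 z 0.07725670595734593
q~0.552 r 120.0mm Ftan 6.9 Frad 0.1 z 0.07728488832763578
```

```bash
python3 -m jog '{"moves":[{"x":1.5,"y":-0.4,"z":0,"ax":0,"ay":0,"az":0,"jaw":0.1},{"x":1.5,"y":-0.4,"z":0,"ax":0,"ay":0,"az":0,"jaw":0.1},{"x":1.5,"y":-0.4,"z":0,"ax":0,"ay":0,"az":0,"jaw":0.1},{"x":1.5,"y":-0.4,"z":0,"ax":0,"ay":0,"az":0,"jaw":0.1}]}' >/dev/null; python3 st.py;  python3 -m jog '{"moves":[{"x":1.5,"y":-0.4,"z":0,"ax":0,"ay":0,"az":0,"jaw":0.1},{"x":1.5,"y":-0.4,"z":0,"ax":0,"ay":0,"az":0,"jaw":0.1},{"x":1.5,"y":-0.4,"z":0,"ax":0,"ay":0,"az":0,"jaw":0.1},{"x":1.5,"y":-0.4,"z":0,"ax":0,"ay":0,"az":0,"jaw":0.1}]}'>/dev/null; python3 st.py;python3 -m jog '{"moves":[{"x":1.5,"y":-0.5,"z":0,"ax":0,"ay":0,"az":0,"jaw":0.1},{"x":1.5,"y":-0.5,"z":0,"ax":0,"ay":0,"az":0,"jaw":0.1},{"x":1.5,"y":-0.5,"z":0,"ax":0,"ay":0,"az":0,"jaw":0.1},{"x":1.5,"y":-0.5,"z":0,"ax":0,"ay":0,"az":0,"jaw":0.1}]}'>/dev/null; python3 st.py
```

```text
q~0.565 r 120.1mm Ftan 7.3 Frad -0.2 z 0.07731873307732441
q~0.578 r 120.0mm Ftan 6.6 Frad -0.1 z 0.07732263925507019
q~0.591 r 120.0mm Ftan 6.7 Frad 0.2 z 0.07735127168944597
```

```bash
python3 -m jog '{"moves":[{"x":1.5,"y":-0.4,"z":0,"ax":0,"ay":0,"az":0,"jaw":0.1},{"x":1.5,"y":-0.4,"z":0,"ax":0,"ay":0,"az":0,"jaw":0.1},{"x":1.5,"y":-0.4,"z":0,"ax":0,"ay":0,"az":0,"jaw":0.1},{"x":1.5,"y":-0.4,"z":0,"ax":0,"ay":0,"az":0,"jaw":0.1}]}' >/dev/null; python3 st.py;  python3 -m jog '{"moves":[{"x":1.5,"y":-0.5,"z":0,"ax":0,"ay":0,"az":0,"jaw":0.1},{"x":1.5,"y":-0.5,"z":0,"ax":0,"ay":0,"az":0,"jaw":0.1},{"x":1.5,"y":-0.5,"z":0,"ax":0,"ay":0,"az":0,"jaw":0.1},{"x":1.5,"y":-0.5,"z":0,"ax":0,"ay":0,"az":0,"jaw":0.1}]}'>/dev/null; python3 st.py;python3 -m jog '{"moves":[{"x":1.5,"y":-0.5,"z":0,"ax":0,"ay":0,"az":0,"jaw":0.1},{"x":1.5,"y":-0.5,"z":0,"ax":0,"ay":0,"az":0,"jaw":0.1},{"x":1.5,"y":-0.5,"z":0,"ax":0,"ay":0,"az":0,"jaw":0.1},{"x":1.5,"y":-0.5,"z":0,"ax":0,"ay":0,"az":0,"jaw":0.1}]}'>/dev/null; python3 st.py
```

```text
q~0.604 r 120.1mm Ftan 7.9 Frad -0.5 z 0.07737197473625076
q~0.617 r 120.1mm Ftan 6.8 Frad 0.5 z 0.077384781481788
q~0.630 r 120.1mm Ftan 6.6 Frad -1.2 z 0.07741168304827527
```

```bash
python3 -m jog '{"moves":[{"x":1.5,"y":-0.5,"z":0,"ax":0,"ay":0,"az":0,"jaw":0.1},{"x":1.5,"y":-0.5,"z":0,"ax":0,"ay":0,"az":0,"jaw":0.1},{"x":1.5,"y":-0.5,"z":0,"ax":0,"ay":0,"az":0,"jaw":0.1},{"x":1.5,"y":-0.5,"z":0,"ax":0,"ay":0,"az":0,"jaw":0.1}]}' >/dev/null; python3 st.py;  python3 -m jog '{"moves":[{"x":1.5,"y":-0.5,"z":0,"ax":0,"ay":0,"az":0,"jaw":0.1},{"x":1.5,"y":-0.5,"z":0,"ax":0,"ay":0,"az":0,"jaw":0.1},{"x":1.5,"y":-0.5,"z":0,"ax":0,"ay":0,"az":0,"jaw":0.1},{"x":1.5,"y":-0.5,"z":0,"ax":0,"ay":0,"az":0,"jaw":0.1}]}'>/dev/null; python3 st.py;python3 -m jog '{"moves":[{"x":1.5,"y":-0.6,"z":0,"ax":0,"ay":0,"az":0,"jaw":0.1},{"x":1.5,"y":-0.6,"z":0,"ax":0,"ay":0,"az":0,"jaw":0.1},{"x":1.5,"y":-0.6,"z":0,"ax":0,"ay":0,"az":0,"jaw":0.1},{"x":1.5,"y":-0.6,"z":0,"ax":0,"ay":0,"az":0,"jaw":0.1}]}'>/dev/null; python3 st.py
```

```text
q~0.643 r 120.1mm Ftan 7.5 Frad -0.3 z 0.07740382103702093
q~0.655 r 120.1mm Ftan 7.7 Frad 0.1 z 0.07741598718464378
q~0.664 r 120.1mm Ftan 8.6 Frad -0.6 z 0.07739920005440343
```

```bash
python3 -m jog '{"moves":[{"x":1.5,"y":-0.6,"z":0,"ax":0,"ay":0,"az":0,"jaw":0.1},{"x":1.5,"y":-0.6,"z":0,"ax":0,"ay":0,"az":0,"jaw":0.1},{"x":1.5,"y":-0.6,"z":0,"ax":0,"ay":0,"az":0,"jaw":0.1},{"x":1.5,"y":-0.6,"z":0,"ax":0,"ay":0,"az":0,"jaw":0.1}]}' >/dev/null; python3 st.py; python3 -m jog '{"moves":[{"x":1,"y":-0.4,"z":0,"ax":0,"ay":0,"az":0,"jaw":0.1},{"x":1,"y":-0.4,"z":0,"ax":0,"ay":0,"az":0,"jaw":0.1},{"x":1,"y":-0.4,"z":0,"ax":0,"ay":0,"az":0,"jaw":0.1},{"x":1,"y":-0.4,"z":0,"ax":0,"ay":0,"az":0,"jaw":0.1}]}' >/dev/null; python3 st.py
```

```text
q~0.674 r 120.1mm Ftan 10.5 Frad -0.8 z 0.07738107793379245
q~0.680 r 120.1mm Ftan 11.2 Frad -1.0 z 0.07738380511507056
```

Force is up about 4 N over the last 0.025 rad, so the buffer is yielding about 2 mm. One last check before handing in.

Run:
```python
from h import *
for _ in range(4):
    b=manip.snapshot("scene"); exec(open("st.py").read().split("\n",1)[1])
b=b[190:350,190:350,::-1]; w=manip.snapshot("wrist")[:,:,::-1]; print(manip.read_state()["t"])
cv2.imwrite("pics/end.png",cv2.resize(np.hstack([cv2.resize(b,(420,420),interpolation=cv2.INTER_CUBIC),w]),None,fx=.8,fy=.8))
```

```text
q~0.680 r 120.2mm Ftan 11.5 Frad -0.9 z 0.07738843653061218
q~0.680 r 120.1mm Ftan 10.8 Frad -0.9 z 0.07738078194955927
q~0.680 r 120.1mm Ftan 10.4 Frad -0.8 z 0.07738625303514256
q~0.680 r 120.2mm Ftan 12.1 Frad -1.7 z 0.07739454845695697
14.5
```

View pics/end.png

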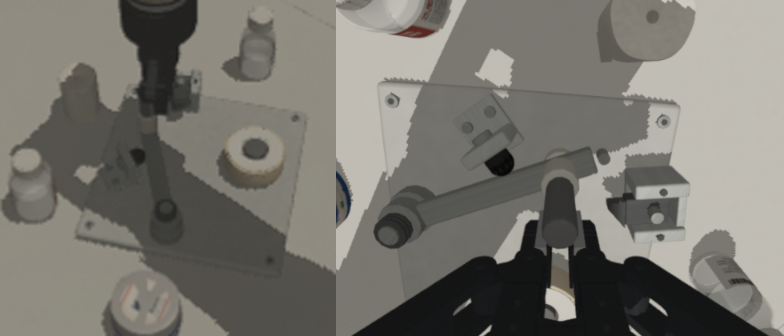

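The wrist view shows the arm's back touching the black buffer at (499,162) and the tooth (603,156) beyond the pawl nose (615,208). The post (560,210) sits between the fingers, and the bottles, pot and gauze roll stand undisturbed.

```bash
python3 -c "
from plant import manip
print(manip.finish_job())"
```

```text
the job is handed in; nothing more can be done
None
```

The tension arm is past the pawl click and held against the rubber buffer at about 11 N (roughly 2 mm of yield), the things round the stand look undisturbed, and the job is handed in at about 14.5 s of the 48 s.

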